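Clamp the sample cup on the bench mixer

ROBOT

A 6-joint arm with a two-finger parallel gripper is mounted at the origin on a cart in front of the work surface, level with it; the furniture and walls round the work are solid. World frame = base frame: x ahead of the robot, y to its left, z up, the work surface at z = 0. Lengths are in m, angles in rad, forces in N, time in s.
With the tool pointing down it reaches from about 0.35 to 0.775 m from the base axis. Payload 5.5 kg.
Tool frame: the origin (TCP) lies midway between the tips of the shut fingers; the grasp point (between the pads) lies 19 mm behind it; z points along the fingers, y is the direction in which the jaws open and shut (so a half turn about z gives the same grasp; the last joint's range is limited). The gripper opens to 85 mm and grips with 20 to 120 N. Pads are 22 mm wide; open, the fingers measure 114 mm over their backs; the gripper's body (76 mm by 85 mm) begins 54 mm behind the grasp point. The pads swing forward as they close: fully open they stand 13 mm farther back than shut.
Start: joints at [1.18, 0.313, 0.046, 1.304, 0, 1.431], TCP at [0.143, 0.557, 0.198] pointing down, gripper open.
Joint ranges: [-2.76, 2.76], [-0.86, 1.69], [-1.03, 1.26], [-2.2, 2.34], [-1.47, 1.5], [-3.14, 3.14]. Speed limits (rad/s): [2.57, 2.57, 3.14, 3.14, 3.14, 3.14].

INTERFACE

Orientations are given as a unit quaternion [w, x, y, z].
In Python, from workcell import env gives the robot as it stands.
- The arm moves only by the shell command python3 -m pendant 'ROWS' [FORCE]. ROWS is JSON, a list of rows, each a list of 3 entries, a list of its own where there are three numbers: the shift along the tool's x, y, z each as a share of 20 mm, from -1 to 1, then the turn about the tool's z as a share of 6 degrees, from -1 to 1, then the closure, from -1 (fully open) to 1 (shut). In form: [[[tx, ty, tz], turn, claw], ...]. A call has 1 to 12 rows; each row shifts and turns the commanded pose from where the row before left it, along the tool's axes as they then stand; what a row does not reach is not made up. A row lasts 1/8 s, in which the tool goes at most 62.5 mm and 10.7 degrees, less where a joint would pass 70% of its speed; a pose out of reach is approached as far as the arm can. A call with a number of a shift or a turn outside -1 to 1 is refused whole. A call with a gripper value outside its range is refused whole. The fingers move at their own pace and stop on an object; FORCE is the grip in N (left out, the last holds). Time passes only in rows, so rows that do not move let the fingers close. It gives the time, the measured TCP pose, the force and the opening at its end, in the units of the state.
- env.get_state(): the state, without advancing time (a new reading comes with each control period).
- env.read_camera(name): name is "side" or "top" or "wrist"; returns a dict with "color" (420x560x3 uint8, blue, green, red), "mtx" (3x3 intrinsics, pixels), "view" (4x4, takes a point from world to camera coordinates). Camera axes: x right, y down, z forward; pixel columns grow to the right and rows downward; lengths in m; the calibration is good to about 2 mm. The wrist camera is an equidistant fisheye: a pixel r from the principal point sees the ray r / f radians off the axis. A picture is of the moment at which its call begins. There is no depth.
- env.hand_in(): hands the job in, once; it reports no verdict.
Trained networks look in the newest picture that a camera, given by its name, has taken for a name from the list of things; names that differ only in an ending like _2 or _b are one class to them, and where a whole thing is asked for, a point or a joint stands for the part that bears it (a point fixed in the world has none). Each returns a list of dicts, best first, with "p" (0 to 1); they miss things now and then, are a little off and sometimes report something else, mostly with a low value. They report only what shows in the picture. A call takes as long as a camera call.
- env.boxes_of(camera, thing): "location" ([column, row] in pixels, amid what is visible of it).
- env.cut_out(camera, thing): "region" (420x560 bool, what is visible of it) and "location" ([column, row] in pixels, amid what is visible of it).
The state is a dict: "clock": time; "joint_pos": joint angles; "qvel": joint speeds; "tau": joint torques, N m; "tcp_pos": TCP position; "orientation": TCP orientation; "wrist_force": force on the tool from outside, world axes, zero at the start; "ft_torque": the same for the moment, N m; "finger_gap": finger opening in m.
Only numpy, scipy, OpenCV 4.12 (cv2) and the standard library are available. Lean on these libraries where they do the work, as an engineer would, in place of code of your own. Each camera call takes 0.05 s, during which the arm holds its last target.

TASK

Secure the sample cup in the mixer for mixing: push the clamp strap sideways with the back of a finger until it has swung fully over the cup's lid, against its stop, and only then push the red-knobbed cam lever all the way down. Only push with the fingers: leave the cup seated in its nest, do not lift it, and leave the cups and dropper bottles standing round the mixer alone.

Things in the scene. Friction and masses are not known exactly. Their poses are not given: they have to be found in the camera images.
- mixer: fixed white bench mixer, 160 (x) x 240 (y) x 48 mm, its platform top at z = 0.048. Origin at the centre of its underside; its front (a black dial) faces its own -x. On the platform are a grey square cup nest centred at (0, -45) mm and a clamp post, 20 mm thick, at (0, 35) mm, in its own frame.
- cup: clear sample cup with a red screw lid, 47 mm across, 66 mm tall, loose, standing in the nest. Origin at the centre of its underside; z up. Its lid top is at z = 0.114.
- nest (a point): the centre of the nest's floor, at z = 0.048; the nest's walls are 18 mm high, its pocket 39 mm square
- strap (a joint): angle of the clamp strap about the vertical post (rad): 0 = straight over the middle of the cup, against its stop; it grows to 1.9 as the strap swings out toward the mixer's front (clockwise seen from above). It stays where it is left; it needs about 2 N at its end to move. Starts swung out by 1.0 to 1.7.
- strap_pivot (a point): point on the post's vertical axis at the strap's half height (z = 0.140)
- strap_end (a point): point on the strap's centre line at half height (z = 0.140), 95 mm from the post's axis and 15 mm short of the strap's rounded end. The strap is a level aluminium bar, 22 mm wide and 16 mm tall (z = 0.132 to 0.148); the space below it is free but for the rubber clamp pad 80 mm from the post axis, whose underside is at z = 0.117, and the cup.
- clamp_pad: black rubber clamp pad, 26 mm across, 8 mm thick, on a steel plunger under the strap 80 mm from the post's axis. Origin at the centre of its underside, 3 to 4 mm above the lid when the lever is up; the lever drives the plunger down 8 mm, and the sprung pad then presses the lid with about 5 N.
- cam_lever (a joint): angle of the cam lever (rad): 0 = standing up, 66 degrees above level; 1.15 = fully down, level, at its stop. It stays where it is left and takes 2 to 5 N at the knob, pushed from above. Starts at 0 to 0.2.
- lever_knob (a point): centre of the red ball knob, 22 mm across, at the end of the cam lever, 80 mm from the lever's pivot. The lever rides on the strap: it turns with it, and always points away from the strap (beyond the post, on the side opposite the cup end).
- lever_pivot (a point): centre of the lever's level hinge, on the post's axis at z = 0.167, square to the strap
- cup_b: loose bystander: sample cup with red lid, 47 x 47 x 66 mm, right of the mixer. Origin at the centre of its underside
- cup_c: loose bystander: sample cup with red lid, 47 x 47 x 66 mm, left of the mixer. Origin at the centre of its underside
- dropper_yellow: loose bystander: white dropper bottle with a yellow band, 26 x 26 x 68 mm, close beside the mixer. Origin at the centre of its underside
- dropper_blue: loose bystander: white dropper bottle with a blue band, 26 x 26 x 68 mm, close beside the mixer. Origin at the centre of its underside

How it is judged:
On the way, in this order (a step that is already met when the one before it is completed fails the run):
1. the strap is swung fully over the cup while the lever still stands up (value of joint strap below 0.07 rad and value of joint cam_lever below 0.5 rad), for 0.2 s.
2. the cam lever is pushed fully down (value of joint cam_lever above 1.04 rad), for 0.2 s.
At the end, for the whole second after the job is handed in: The strap is within 0.08 rad of its stop over the cup, the lever is down past 1.04 rad of its 1.15, the pad presses the lid with more than 2 N, and the cup stands upright and at rest in its nest (within 6 mm of its centre) (value of joint strap below 0.08 rad and value of joint cam_lever above 1.04 rad and contact force between clamp_pad and cup above 2 N and horizontal distance between cup and nest below 0.006 m and height (world z) of cup below 0.054 m and angle between cup's own z axis and vertical below 0.1 rad and linear speed of cup below 0.02 m/s); the robot touches nothing.
It fails at once if the lever is pushed down before the strap is over the cup (value of joint strap above 0.12 rad and value of joint cam_lever above 0.5 rad).
It fails at once if the sample cup is lifted or pulled out of its nest (height (world z) of cup above 0.058 m or horizontal distance between cup and nest above 0.012 m).
It fails at once if a bystander is shifted, lifted or knocked over (distance of any of cup_b, cup_c, dropper_yellow, dropper_blue from where it was at the start of the episode above 0.02 m or angle between any of cup_b, cup_c, dropper_yellow, dropper_blue's own z axis and vertical above 0.5 rad).
It also fails if it takes over 48 s, if anything falls off the work surface, if the arm or the gripper's body presses on something with over 40 N, if the wrist force passes 120 N, or if a joint passes its speed limit or range.

## Working session

There is one attempt and no reset: what is moved stays moved. The work goes in short steps, Python scripts to look and compute and a shell command to move; the robot and the scene stay as the last step left them, time stands still between calls to the robot, and variables do not carry over. Pictures are saved under pics/ and viewed, and the job is handed in when it is done.

```bash
mkdir -p pics; ls; python3 - <<'E'
from workcell import env
import cv2
s=env.get_state()
for k in s: print(k,s[k])
for n in("side","top","wrist"):
    c=env.read_camera(n); cv2.imwrite(f"pics/{n}0.png",c["color"]); print(n,c["mtx"],c["view"])
E
```

```text
pics
clock 0.0
joint_pos [ 1.18037764e+00  3.14001987e-01  4.49927189e-02  1.30359381e+00
 -1.56899576e-06  1.43123041e+00]
qvel [-3.43057150e-05  1.08524510e-04  9.64706721e-04 -2.56309921e-03
 -6.34868857e-05 -5.76330223e-04]
tau [ 1.09809882e-04 -4.80629933e+01  2.98532456e+01  1.94755162e-02
  5.30043815e-05  1.16095016e-06]
tcp_pos [0.14250721 0.55648069 0.19671364]
orientation [-2.35839097e-04  1.25097732e-01  9.92144012e-01 -8.72050067e-04]
wrist_force [-1.13773551  0.57692554  0.01236804]
ft_torque [ 0.02549379 -0.02108508  0.02792423]
finger_gap 0.08542073368172062
side [[393.51353261   0.         276.79988204]
 [  0.         393.51353261 212.3308694 ]
 [  0.           0.           1.        ]] [[ 0.81989306 -0.5724229  -0.01036333 -0.45176582]
 [-0.3321816  -0.46089171 -0.82294241  0.28878011]
 [ 0.46629471  0.67816728 -0.56803027  0.93745833]
 [ 0.          0.          0.          1.        ]]
top [[467.52725556   0.         276.68723687]
 [  0.         467.52725556 211.94926948]
 [  0.           0.           1.        ]] [[-0.00640217 -0.99978646  0.01964782 -0.02103715]
 [-0.98623863  0.00306695 -0.16529958  0.5619828 ]
 [ 0.16520403 -0.02043572 -0.98604767  1.53227467]
 [ 0.          0.          0.          1.        ]]
wrist [[325.1922621    0.         276.4849088 ]
 [  0.         325.1922621  206.18887386]
 [  0.           0.           1.        ]] [[ 0.24837868  0.96866216 -0.00128486 -0.57457864]
 [ 0.92162298 -0.23590842  0.30815304 -0.04032258]
 [ 0.29819308 -0.0777228  -0.95133593  0.37961563]
 [ 0.          0.          0.          1.        ]]
```

View pics/side0.png

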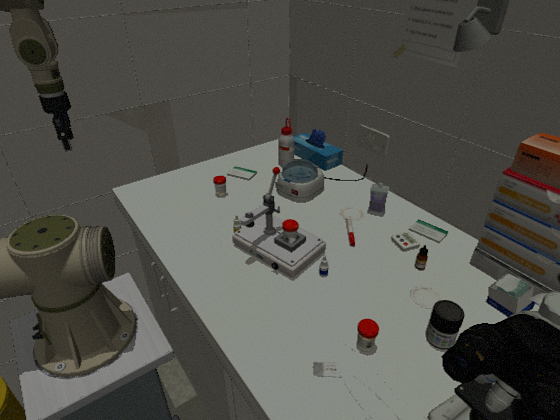

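View pics/top0.png

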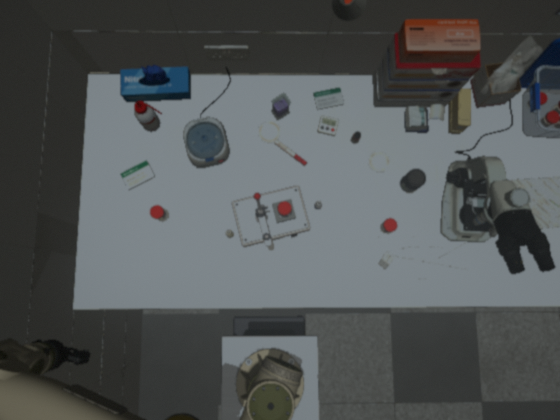

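```bash
cat > h.py <<'E'
import numpy as np,cv2
from workcell import env
def onz(c,px,z):
    K,V=c["mtx"],c["view"];R,t=V[:3,:3],V[:3,3]
    d=R.T@np.linalg.inv(K)@[px[0],px[1],1];o=-R.T@t
    return o+d*(z-o[2])/d[2]
def tri(cs,pxs):
    A=[];b=[]
    for c,p in zip(cs,pxs):
        K,V=c["mtx"],c["view"];R,t=V[:3,:3],V[:3,3]
        d=R.T@np.linalg.inv(K)@[p[0],p[1],1];d/=np.linalg.norm(d);o=-R.T@t
        P=np.eye(3)-np.outer(d,d);A.append(P);b.append(P@o)
    return np.linalg.lstsq(np.vstack(A),np.hstack(b),rcond=None)[0]
def proj(c,p):
    q=c["mtx"]@(c["view"][:3,:3]@p+c["view"][:3,3]);return q[:2]/q[2]
E
python3 - <<'E'
from h import *
cs={n:env.read_camera(n) for n in("side","top")}
for th in "strap_end strap_pivot lever_knob lever_pivot nest cup clamp_pad mixer dropper_yellow dropper_blue cup_c".split():
    for n in cs:
        r=env.boxes_of(n,th)[:4]; print(th,n,[(np.round(x["location"],1).tolist(),round(x["p"],2)) for x in r])
E
```

```text
strap_end side [([258.9, 209.4], 0.67), ([270.9, 186.5], 0.31)]
strap_end top [([260.0, 221.9], 0.58)]
strap_pivot side [([265.7, 207.6], 0.95)]
strap_pivot top [([262.4, 215.6], 0.79)]
lever_knob side [([273.4, 182.7], 0.58)]
lever_knob top []
lever_pivot side [([273.5, 184.0], 0.67), ([222.2, 184.4], 0.54)]
lever_pivot top [([261.4, 206.5], 0.41)]
nest side [([274.5, 243.4], 0.82), ([365.5, 332.1], 0.39)]
nest top [([269.7, 216.4], 0.91)]
cup side [([364.7, 332.2], 0.85), ([289.0, 230.5], 0.68), ([220.0, 185.9], 0.58), ([262.4, 210.6], 0.57)]
cup top [([387.0, 225.8], 0.66), ([281.6, 206.9], 0.49), ([157.5, 210.7], 0.48)]
clamp_pad side []
clamp_pad top []
mixer side [([270.3, 238.8], 0.65)]
mixer top [([266.3, 213.8], 0.87), ([261.9, 217.1], 0.65)]
dropper_yellow side [([239.3, 227.1], 0.6), ([269.1, 182.3], 0.15)]
dropper_yellow top []
dropper_blue side [([323.3, 268.3], 0.69), ([289.6, 226.8], 0.41)]
dropper_blue top [([320.1, 204.2], 0.36)]
cup_c side [([364.7, 332.2], 0.85), ([289.0, 230.5], 0.68), ([220.0, 185.9], 0.58), ([262.4, 210.6], 0.57)]
cup_c top [([387.0, 225.8], 0.66), ([281.6, 206.9], 0.49), ([157.5, 210.7], 0.48)]
```

```bash
python3 - <<'E'
from h import *
t=cv2.imread("pics/top0.png")[170:260,215:345];s=cv2.imread("pics/side0.png")[155:285,220:340]
cv2.imwrite("pics/tz.png",cv2.convertScaleAbs(cv2.resize(t,None,fx=6,fy=6,interpolation=cv2.INTER_CUBIC),alpha=1.4))
cv2.imwrite("pics/sz.png",cv2.convertScaleAbs(cv2.resize(s,None,fx=4.5,fy=4.5,interpolation=cv2.INTER_CUBIC),alpha=1.4))
E
```

```text
(no output)
```

View pics/tz.png

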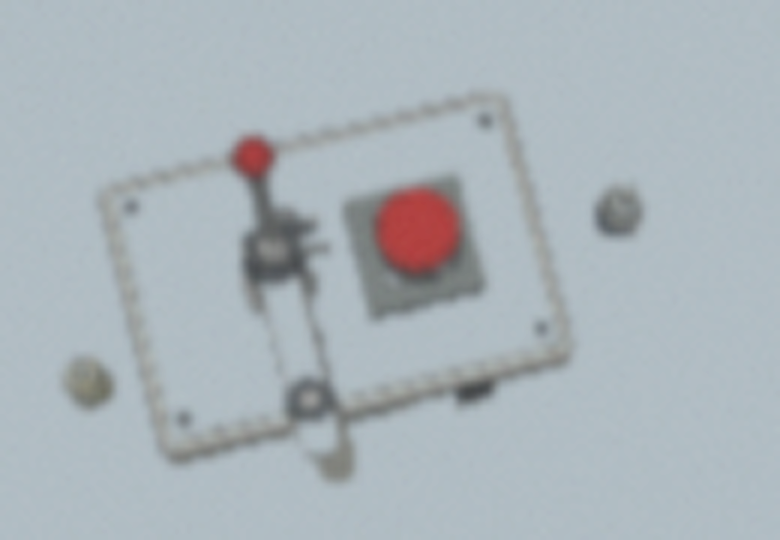

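View pics/sz.png

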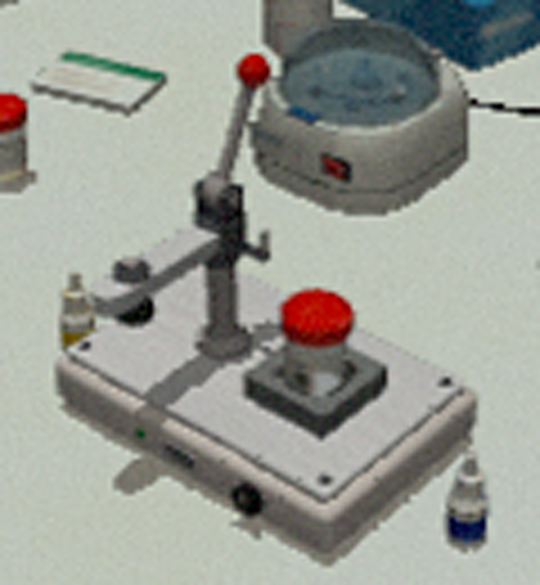

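View pics/wrist0.png

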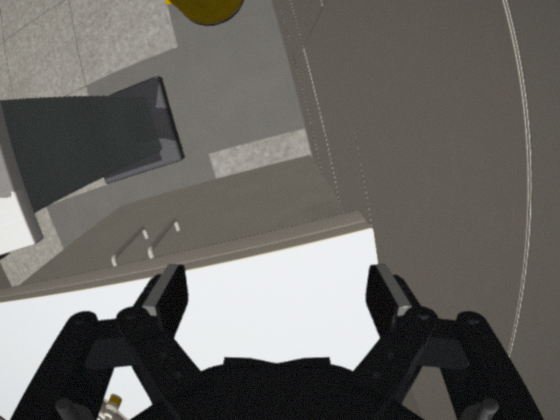

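The pictures show the strap swung out toward the robot (top, pixel ~(266,237) at the plunger). The lever knob is at top (257,196) and side (276,171). The cup lid is at top (285,208), and the droppers are at top (318,205) blue and (230,234) yellow.

```bash
python3 - <<'E'
from h import *
T=env.read_camera("top");S=env.read_camera("side")
z=lambda u,v:(u/6+215-.4,v/6+170-.4)
y=lambda u,v:(u/4.5+220-.4,v/4.5+155-.4)
kn=tri([T,S],[z(253,157),y(254,70)]);print("knob",kn)
lid=onz(T,z(418,230),.114);print("lid top",lid,"side",onz(S,y(317,312),.114))
pl=onz(T,z(309,398),.152);print("plunger",pl, onz(S,y(131,268),.155))
print("hinge",onz(T,z(275,250),.167))
cor=[onz(T,z(*p),.048) for p in [(105,188),(503,95),(572,355),(170,458)]]
print(np.round(cor,3));m=np.mean(cor,0);print("mixer c",m, np.linalg.norm(cor[1]-cor[0]),np.linalg.norm(cor[2]-cor[1]))
import math
d=(cor[0]+cor[3]-cor[1]-cor[2]);yaw=math.atan2(-d[0],d[1]);print("yaw",yaw)
R=np.array([[math.cos(yaw),-math.sin(yaw)],[math.sin(yaw),math.cos(yaw)]])
piv=m[:2]+R@[0,.035];nest=m[:2]+R@[0,-.045];print("piv",piv,"nest",nest)
for n,q in(("plunger",pl),("knob",kn)):
    r=q[:2]-piv;print(n,np.linalg.norm(r),math.degrees(math.atan2(r[1],r[0])))
print("cup dir",math.degrees(math.atan2(*(nest-piv)[::-1])))
print("lever elev",math.degrees(math.asin((kn[2]-.167)/.08)))
print("blue",onz(T,z(618,210),.06),"yellow",onz(T,z(88,382),.06), onz(S,y(76,285),.065),onz(S,y(468,470),.065))
E
```

```text
knob [0.57885614 0.03926201 0.23834525]
lid top [ 0.56375721 -0.04696052  0.114     ] side [ 0.56134545 -0.0518886   0.114     ]
plunger [0.46846655 0.01200428 0.152     ] [0.4634273  0.00504563 0.155     ]
hinge [0.54408241 0.02941672 0.167     ]
[[ 0.6    0.127  0.048]
 [ 0.653 -0.098  0.048]
 [ 0.504 -0.135  0.048]
 [ 0.447  0.089  0.048]]
mixer c [ 0.55112675 -0.00428897  0.048     ] 0.23159322628705764 0.1535490737193182
yaw 0.23976396298919517
piv [0.54281518 0.02970982] nest [ 0.56181305 -0.0480017 ]
plunger 0.07642777859013901 -166.60496087624412
knob 0.03728531595358456 14.844216106793716
cup dir -76.26253684138824
lever elev 63.102289105582734
blue [ 0.58433726 -0.16128011  0.06      ] yellow [0.48847662 0.13436516 0.06      ] [0.48623501 0.12266925 0.065     ] [ 0.57991916 -0.17796911  0.065     ]
```

```bash
python3 -m pendant '[[[-0.85,-0.85,0],0,1],[[-0.85,-0.85,0],0,1],[[-0.85,-0.85,0],0,1],[[-0.85,-0.85,0],0,1],[[-0.85,-0.85,0],0,1],[[-0.85,-0.85,0],0,1],[[-0.85,-0.85,0],0,1],[[-0.85,-0.85,0],0,1],[[-0.85,-0.85,0],0,1],[[-0.85,-0.85,0],0,1],[[-0.85,-0.85,0],0,1],[[-0.85,-0.85,0],0,1]]' 30
```

```text
clock: 2.95
tcp_pos: [0.2901, 0.3081, 0.1977]
orientation: [0.0, 0.125, 0.992, 0.0]
wrist_force: [-0.7, -0.5, 0.9]
finger_gap: -0.0002
```

```bash
python3 -m pendant '[[[-0.85,-0.85,0],0,1],[[-0.85,-0.85,0],0,1],[[-0.85,-0.85,0],0,1],[[-0.85,-0.85,0],0,1],[[-0.85,-0.85,0],0,1],[[-0.85,-0.85,0],0,1],[[-0.85,-0.85,0],0,1],[[-0.85,-0.85,0],0,1],[[-0.85,-0.85,0],0,1],[[-0.85,-0.85,0],0,1],[[-0.85,-0.85,0],0,1],[[-0.7,-0.7,0],0,1]]'
python3 -m pendant '[[[0,0,0],-0.95,1],[[0,0,0],-0.95,1],[[0,0,0],-0.95,1],[[0,0,0],-0.95,1],[[0,0,0],-0.95,1]]'
python3 - <<'E'
from h import *
s=env.get_state();print(s["joint_pos"],s["wrist_force"])
for n in("side","wrist","top"): cv2.imwrite(f"pics/{n}1.png",env.read_camera(n)["color"])
t=cv2.imread("pics/top1.png")[170:260,215:345];s=cv2.imread("pics/side1.png")[125:255,200:320]
s=cv2.resize(s,None,fx=4.5,fy=4.5,interpolation=cv2.INTER_CUBIC)
cv2.imwrite("pics/s1.png",s)
E
```

```text
clock: 4.45
tcp_pos: [0.435, 0.0634, 0.1977]
orientation: [0.0, 0.125, 0.992, 0.0]
wrist_force: [0.6, 0.5, -0.0]
finger_gap: 0.0001
clock: 5.08
tcp_pos: [0.4345, 0.0642, 0.1977]
orientation: [0.0, -0.125, 0.992, 0.0]
wrist_force: [1.1, -0.4, -0.1]
finger_gap: -0.0002
[-3.65324142e-02  5.03932641e-02 -2.76727809e-01  1.24338566e+00
  9.86752825e-05 -2.86407045e-01] [ 1.13564771 -0.37955841 -0.06488213]
```

View pics/s1.png

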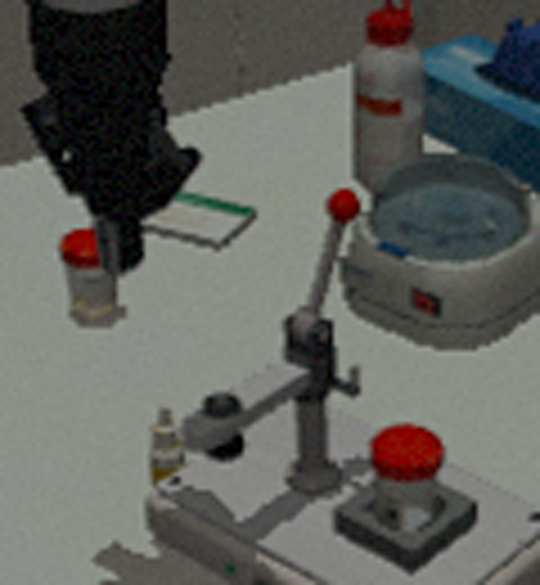

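View pics/wrist1.png

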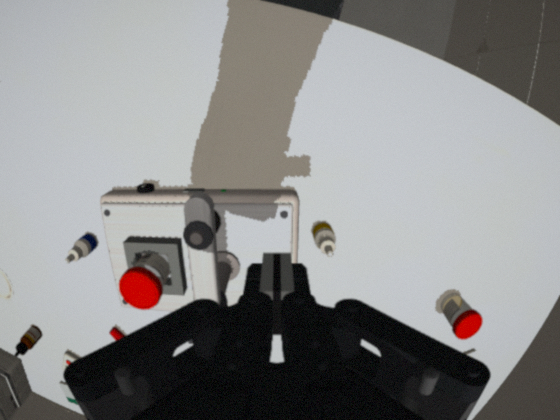

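The side view shows the closed fingers standing free on the yellow-dropper side of the strap, and the scene is unchanged. Next I descend and approach the strap's trailing face.

```bash
python3 -m pendant '[[[0,0,0.7],0,1],[[0,0,0.7],0,1],[[0,0,0.7],0,1],[[0,0,0.7],0,1],[[0,0,0.7],0,1],[[0,-0.5,0],0,1],[[0,-0.5,0],0,1],[[0,-0.5,0],0,1],[[0,0,0],0,1]]'
python3 - <<'E'
from h import *
for n in("side","wrist"): cv2.imwrite(f"pics/{n}2.png",env.read_camera(n)["color"])
s=cv2.imread("pics/side2.png")[125:255,200:320]
cv2.imwrite("pics/s2.png",cv2.resize(s,None,fx=4.5,fy=4.5,interpolation=cv2.INTER_CUBIC))
E
```

```text
clock: 6.35
tcp_pos: [0.4426, 0.0341, 0.128]
orientation: [0.001, -0.122, 0.993, -0.0]
wrist_force: [0.2, 0.2, 0.4]
finger_gap: -0.0005
```

View pics/s2.png

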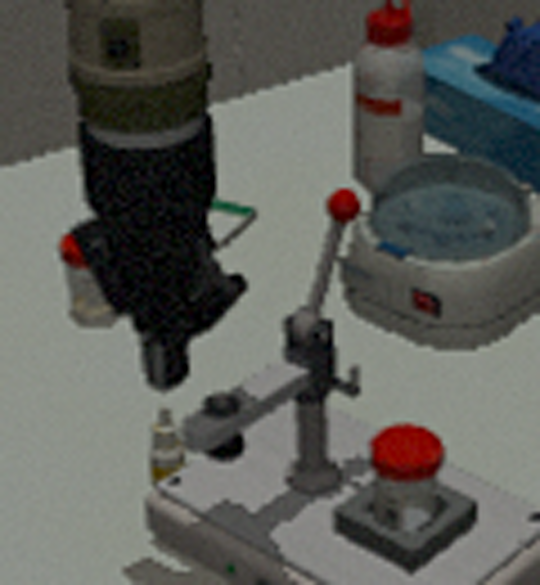

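View pics/wrist2.png

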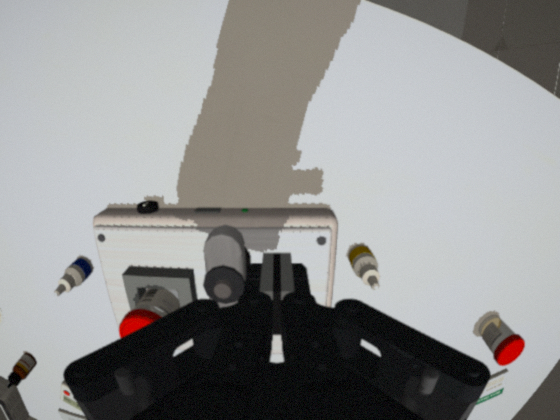

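The finger is a few mm short of the strap's side and at the right height. I start the swing.

```bash
python3 -m pendant '[[[0,-0.3,0],0,1],[[0.1,-0.51,0],-1,1],[[0.1,-0.51,0],-1,1],[[0.1,-0.51,0],-1,1],[[0.1,-0.51,0],-1,1],[[0.1,-0.51,0],-1,1],[[0,0,0],0,1]]'
python3 - <<'E'
from h import *
for n in("side","wrist"): cv2.imwrite(f"pics/{n}3.png",env.read_camera(n)["color"])
s=cv2.imread("pics/side3.png")[125:255,200:320]
w=cv2.imread("pics/wrist3.png")
cv2.imwrite("pics/s3.png",np.hstack([cv2.resize(s,(388,420),interpolation=cv2.INTER_CUBIC),w[:,60:470]]))
E
```

```text
clock: 7.32
tcp_pos: [0.457, -0.0208, 0.1276]
orientation: [0.0, -0.375, 0.927, -0.0]
wrist_force: [0.0, 0.4, -0.1]
finger_gap: -0.0
```

View pics/s3.png

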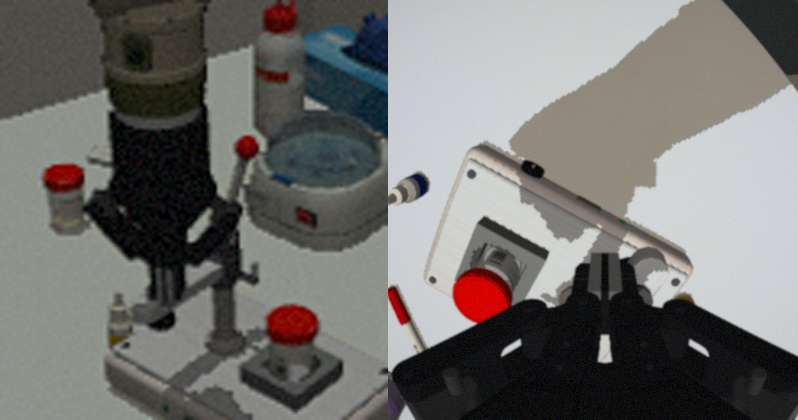

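```bash
python3 - <<'E'
from h import *
S=env.read_camera("side");T=env.read_camera("top");p=env.get_state()["tcp_pos"]
print(proj(S,p),proj(T,p))
s=S["color"][185:255,220:310]
cv2.imwrite("pics/s4.png",cv2.convertScaleAbs(cv2.resize(s,None,fx=8,fy=8,interpolation=cv2.INTER_CUBIC),alpha=1.5))
s=T["color"][170:260,215:345]
cv2.imwrite("pics/t4.png",cv2.convertScaleAbs(cv2.resize(s,None,fx=6,fy=6,interpolation=cv2.INTER_CUBIC),alpha=1.5))
w=cv2.imread("pics/wrist3.png")[180:330,180:380]
cv2.imwrite("pics/w4.png",cv2.convertScaleAbs(cv2.resize(w,None,fx=4,fy=4,interpolation=cv2.INTER_CUBIC),alpha=1.5))
E
```

```text
[251.86087839 227.6476259 ] [276.22599439 240.56404039]
```

View pics/s4.png

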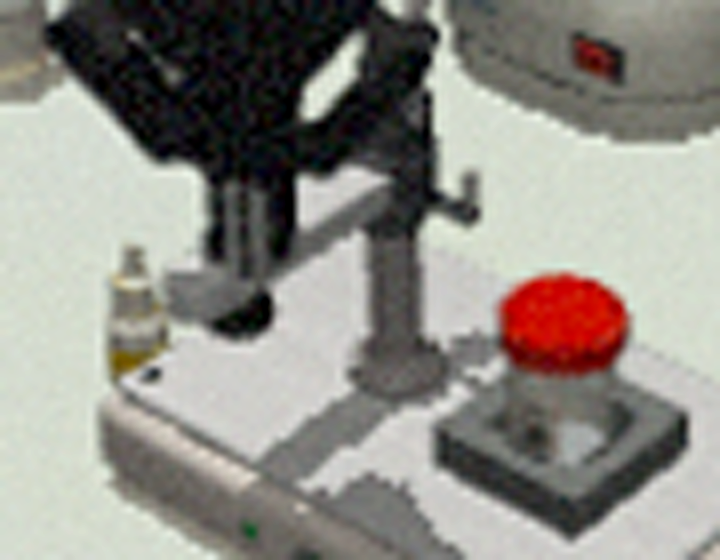

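View pics/w4.png

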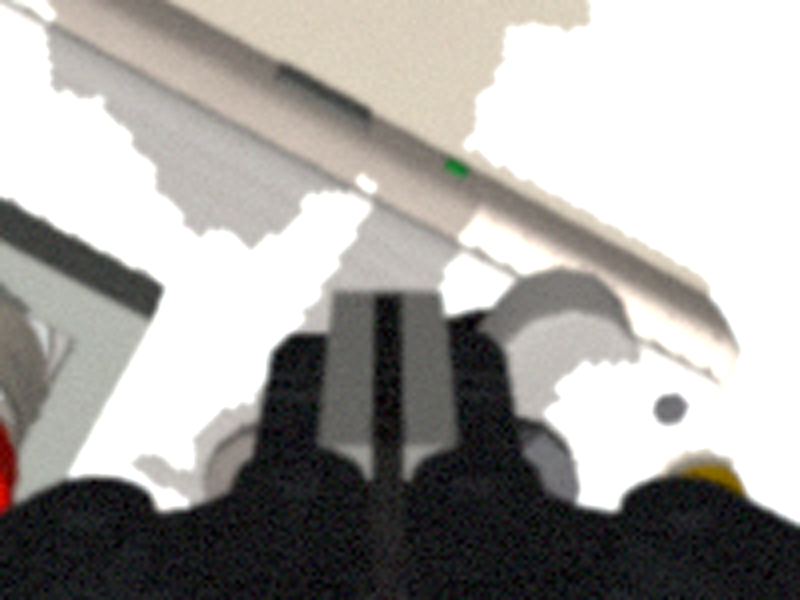

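View pics/t4.png

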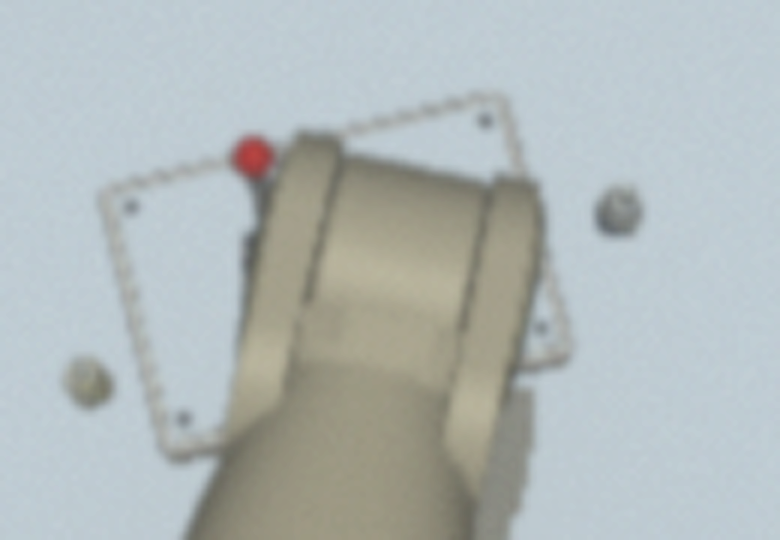

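```bash
python3 - <<'E'
from h import *
S=env.read_camera("side");print("cam",-S["view"][:3,:3].T@S["view"][:3,3])
for p in([.4345,.0642,.1977],[.4426,.0341,.128],[.457,-.0208,.1276],[.457,-.0208,.150],[.451,.007,.140],[.451,.007,.148],[.437,.004,.140]): print(p,proj(S,np.array(p)))
E
```

```text
cam [ 0.02919525 -0.76125831  0.76547231]
[0.4345, 0.0642, 0.1977] [227.46085821 194.7589786 ]
[0.4426, 0.0341, 0.128] [237.34011014 219.77619536]
[0.457, -0.0208, 0.1276] [252.2080114  227.69914399]
[0.457, -0.0208, 0.15] [251.82346375 220.98477031]
[0.451, 0.007, 0.14] [244.72706325 219.8594875 ]
[0.451, 0.007, 0.148] [244.56011685 217.46673763]
[0.437, 0.004, 0.14] [240.86034259 222.15052217]
```

View pics/side2.png

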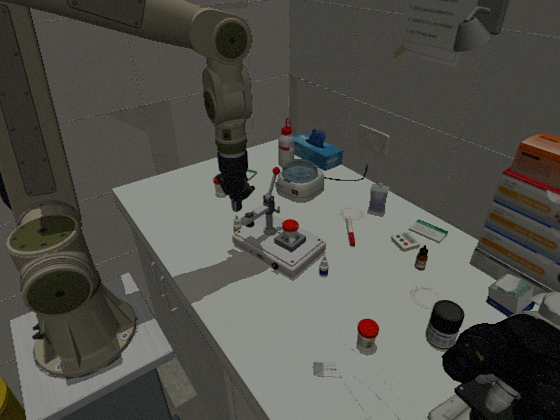

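```bash
python3 - <<'E'
from h import *
W=env.read_camera("wrist");V=W["view"];R,t=V[:3,:3],V[:3,3];o=-R.T@t;p=env.get_state()["tcp_pos"]
def wproj(q):
    c=R@q+t;r=np.hypot(c[0],c[1]);a=np.arctan2(r,c[2]);return W["mtx"][:2,2]+W["mtx"][0,0]*a*c[:2]/r
print("cam",o,"tcp",p)
for dz in(0,.01,.02,.03,.04,.05): print(dz,wproj(p+[0,0,dz]))
E
```

```text
cam [ 0.40030747 -0.0748598   0.30358393] tcp [ 0.45647785 -0.01999172  0.12758566]
0 [276.95175031 240.63979083]
0.01 [276.9798038  247.85557589]
0.02 [277.01063406 255.81828092]
0.03 [277.04463028 264.63899735]
0.04 [277.08224575 274.44896252]
0.05 [277.12400706 285.4032336 ]
```

```bash
python3 - <<'E'
from h import *
W=env.read_camera("wrist");V=W["view"];R,t=V[:3,:3],V[:3,3];o=-R.T@t;p=env.get_state()["tcp_pos"];S=env.read_camera("side")
def wproj(q):
    c=R@q+t;r=np.hypot(c[0],c[1]);a=np.arctan2(r,c[2]);return W["mtx"][:2,2]+W["mtx"][0,0]*a*c[:2]/r
d=o-p;d[2]=0;d/=np.linalg.norm(d)
for dz in(0,.01,.02,.03,.04,.05): print(dz,wproj(p+d*.011+[0,0,dz]),wproj(p-d*.011+[0,0,dz]),proj(S,p+[0,0,dz]))
E
```

```text
0 [276.87730907 223.24625485] [276.99951821 257.13458964] [251.9035582  227.62954008]
0.01 [276.9009259 229.743628 ] [277.02736058 264.94989376] [251.73144363 224.65249384]
0.02 [276.9270135  236.94906433] [277.05777947 273.53004007] [251.557472   221.64332627]
0.03 [276.95594986 244.97659434] [277.09109888 282.97918594] [251.3816131  218.60151469]
0.04 [276.98818529 253.96373606] [277.12768623 293.41773545] [251.20383604 215.52652499]
0.05 [277.02425708 264.07695536] [277.16795503 304.98438959] [251.02410927 212.41781139]
```

The pictures disagree with the reported TCP. In both the side and wrist views the fingertips show about 30 mm higher than reported, so the fingers passed over the strap. The strap has not moved: the knob is still at the same pixel. I go back the same way and re-approach 30 mm lower, judging height by the images.

```bash
python3 -m pendant '[[[0,0,-0.5],0,1],[[-0.16,0.5,0],1,1],[[-0.16,0.5,0],1,1],[[-0.16,0.5,0],1,1],[[-0.16,0.5,0],1,1],[[-0.16,0.5,0],1,1],[[0,0.7,0],0,1],[[0,0.7,0],0,1],[[0,0,0],0,1]]'
python3 -m pendant '[[[0,0,0.6],0,1],[[0,0,0.5],0,1],[[0,0,0.5],0,1],[[0,0,0.3],0,1],[[0,0,0],0,1]]'
python3 - <<'E'
from h import *
print(env.get_state()["wrist_force"])
S=env.read_camera("side");T=env.read_camera("wrist");p=env.get_state()["tcp_pos"]
print(proj(S,p),proj(S,p+[0,0,.03]))
s=S["color"][185:255,220:310]
cv2.imwrite("pics/s5.png",cv2.convertScaleAbs(cv2.resize(s,None,fx=8,fy=8,interpolation=cv2.INTER_CUBIC),alpha=1.5))
cv2.imwrite("pics/w5.png",T["color"])
E
```

```text
clock: 8.85
tcp_pos: [0.4366, 0.058, 0.1377]
orientation: [0.0, -0.124, 0.992, 0.0]
wrist_force: [0.4, -0.2, 1.1]
finger_gap: -0.0002
clock: 9.48
tcp_pos: [0.4365, 0.057, 0.0989]
orientation: [-0.001, -0.123, 0.992, 0.0]
wrist_force: [-0.1, -0.2, 0.1]
finger_gap: -0.0
[-0.05513866 -0.23417392  0.09241722]
[232.27580526 224.69219391] [231.47937834 216.10079711]
```

View pics/s5.png

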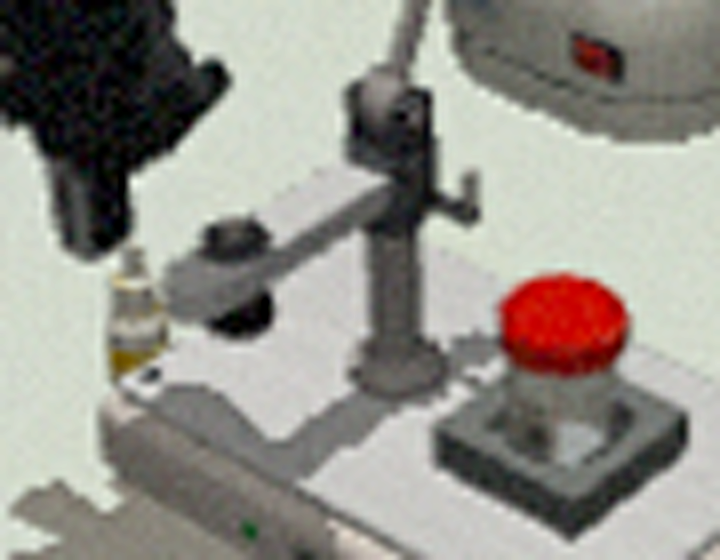

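View pics/w5.png

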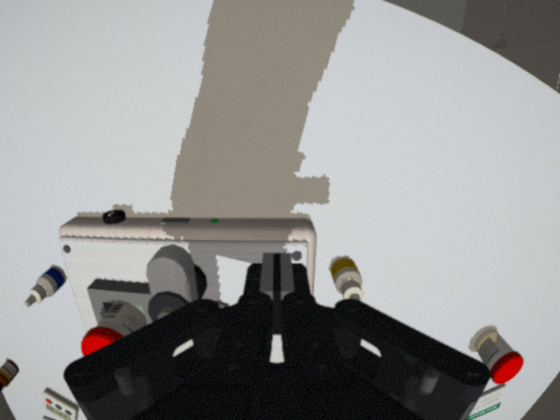

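The tip at side zoom (90,255) gives z ≈ 0.126, now at strap height with the strap still ahead. Next I approach and swing a little.

```bash
python3 -m pendant '[[[0,-0.5,0],0,1],[[0,-0.5,0],0,1],[[0,-0.4,0],0,1],[[0.1,-0.51,0],-1,1],[[0.1,-0.51,0],-1,1],[[0.1,-0.51,0],-1,1],[[0,0,0],0,1]]'
python3 - <<'E'
from h import *
print(env.get_state()["wrist_force"])
S=env.read_camera("side");T=env.read_camera("wrist")
s=S["color"][165:255,220:310]
cv2.imwrite("pics/s6.png",np.hstack([cv2.convertScaleAbs(cv2.resize(s,(420,420),interpolation=cv2.INTER_CUBIC),alpha=1.5),T["color"][:,100:480]]))
E
```

```text
clock: 10.45
tcp_pos: [0.4488, -0.0016, 0.0996]
orientation: [0.0, -0.275, 0.961, -0.0]
wrist_force: [0.1, 0.3, 0.4]
finger_gap: -0.0002
[0.10437858 0.31827226 0.40645375]
```

View pics/s6.png

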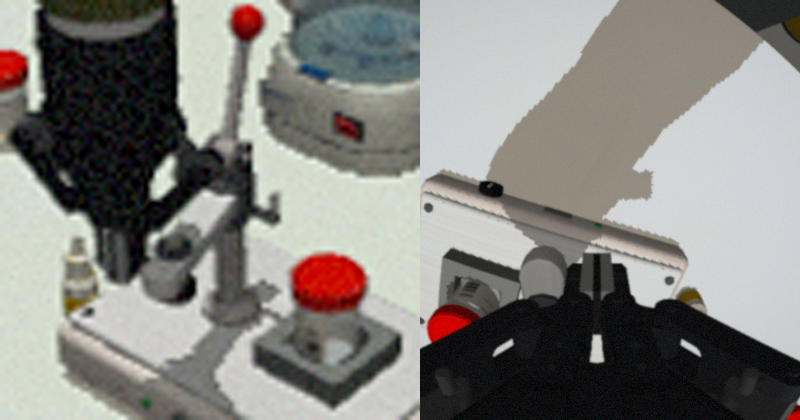

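The strap is now turning with the finger (its end is visible on the cup side of the finger). I continue.

```bash
python3 -m pendant '[[[0.1,-0.51,0],-1,1],[[0.1,-0.51,0],-1,1],[[0.1,-0.51,0],-1,1],[[0.1,-0.51,0],-1,1],[[0.1,-0.51,0],-1,1],[[0.1,-0.51,0],-1,1],[[0.1,-0.51,0],-1,1],[[0.1,-0.51,0],-1,1],[[0.1,-0.51,0],-1,1],[[0,0,0],0,1]]'
python3 - <<'E'
from h import *
s=env.get_state();print(s["wrist_force"],s["joint_pos"])
p=s["tcp_pos"][:2]-[.543,.030]
print(np.linalg.norm(p),np.degrees(np.arctan2(p[1],p[0])))
S=env.read_camera("side");T=env.read_camera("wrist")
s=S["color"][165:255,230:320]
cv2.imwrite("pics/s7.png",np.hstack([cv2.convertScaleAbs(cv2.resize(s,(420,420),interpolation=cv2.INTER_CUBIC),alpha=1.5),T["color"][:,100:480]]))
E
```

```text
clock: 11.8
tcp_pos: [0.5127, -0.0644, 0.0994]
orientation: [0.0, -0.682, 0.731, 0.0]
wrist_force: [-0.2, 0.3, 0.1]
finger_gap: -0.0005
[-0.19795689  0.27382016  0.10051862] [-2.80492884e-01  2.53634481e-01 -2.82408257e-01  1.03492634e+00
  1.17075053e-04 -1.78161662e+00]
0.09915197788704713 -107.8008535166434
```

View pics/s7.png

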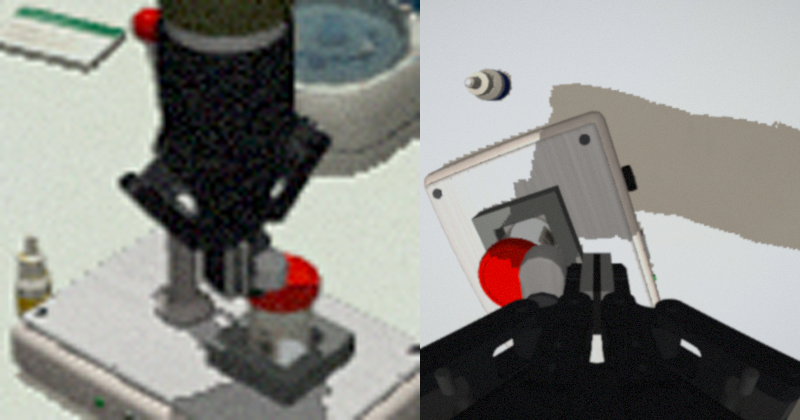

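The strap is now partly over the lid (side zoom ~(270,270)). The last degrees follow, then a gentle press on the stop.

```bash
python3 -m pendant '[[[0.1,-0.51,0],-1,1],[[0.1,-0.51,0],-1,1],[[0.08,-0.4,0],-0.8,1],[[0,0,0],0,1]]'
python3 -m pendant '[[[0,-0.15,0],0,1],[[0,-0.15,0],0,1],[[0,0,0],0,1]]'
python3 - <<'E'
from h import *
s=env.get_state();print(s["wrist_force"])
p=s["tcp_pos"][:2]-[.543,.030]
print(np.linalg.norm(p),np.degrees(np.arctan2(p[1],p[0])))
S=env.read_camera("side");T=env.read_camera("wrist")
s=S["color"][165:255,230:320]
cv2.imwrite("pics/s8.png",np.hstack([cv2.convertScaleAbs(cv2.resize(s,(420,420),interpolation=cv2.INTER_CUBIC),alpha=1.5),T["color"][:,100:480]]))
E
```

```text
clock: 12.4
tcp_pos: [0.5409, -0.0689, 0.0995]
orientation: [-0.0, 0.782, -0.624, -0.0]
wrist_force: [-0.4, -0.1, -0.6]
finger_gap: -0.0002
clock: 12.78
tcp_pos: [0.5428, -0.0685, 0.0994]
orientation: [0.003, 0.782, -0.624, -0.002]
wrist_force: [-10.9, -2.6, 6.0]
finger_gap: -0.0001
[-10.86153511  -2.57178751   5.96046575]
0.09848657980845218 -90.10827018221865
```

View pics/s8.png

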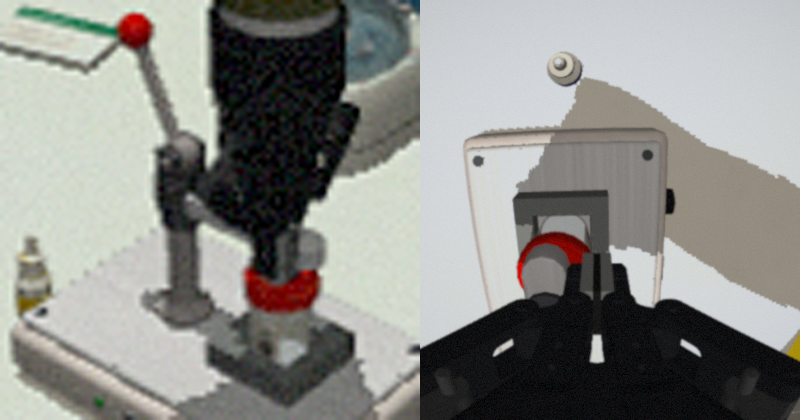

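At 11 N the strap is against its stop, and the lever is still standing. I back off and rise, then re-measure.

```bash
python3 -m pendant '[[[0,0,0],0,1],[[0,0.5,0],0,1],[[0,1,0],0,1],[[0,1,0],0,1],[[0,0,-0.5],0,1],[[0,0,-1],0,1],[[0,0,-1],0,1],[[0,0,-1],0,1],[[0,0,-1],0,1],[[0,0,-1],0,1],[[0,0,-1],0,1],[[0,0,-1],0,1]]'
python3 - <<'E'
from h import *
s=env.get_state();print(s["wrist_force"],s["joint_pos"])
for n in("side","wrist","top"): cv2.imwrite(f"pics/{n}9.png",env.read_camera(n)["color"])
t=cv2.imread("pics/top9.png")[170:260,215:345]
cv2.imwrite("pics/t9.png",cv2.convertScaleAbs(cv2.resize(t,None,fx=6,fy=6,interpolation=cv2.INTER_CUBIC),alpha=1.4))
s=cv2.imread("pics/side9.png")[155:285,220:340]
cv2.imwrite("pics/s9.png",cv2.convertScaleAbs(cv2.resize(s,None,fx=4.5,fy=4.5,interpolation=cv2.INTER_CUBIC),alpha=1.4))
E
```

```text
clock: 14.38
tcp_pos: [0.4992, -0.0789, 0.2513]
orientation: [-0.001, 0.782, -0.623, 0.001]
wrist_force: [-0.4, 0.7, -0.7]
finger_gap: -0.0001
[-0.42995287  0.6787311  -0.66717245] [-3.16173837e-01  1.64673836e-01 -1.62218746e-02  1.38740228e+00
  6.25437980e-04 -2.11238998e+00]
```

View pics/t9.png

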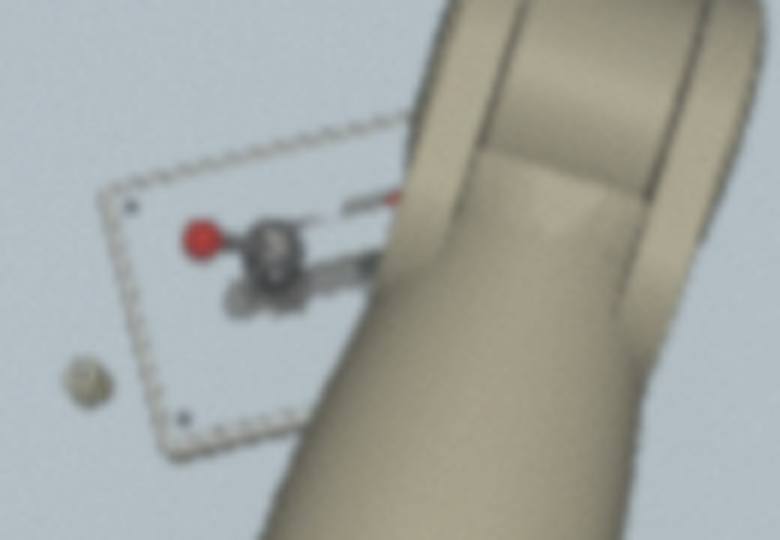

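View pics/s9.png

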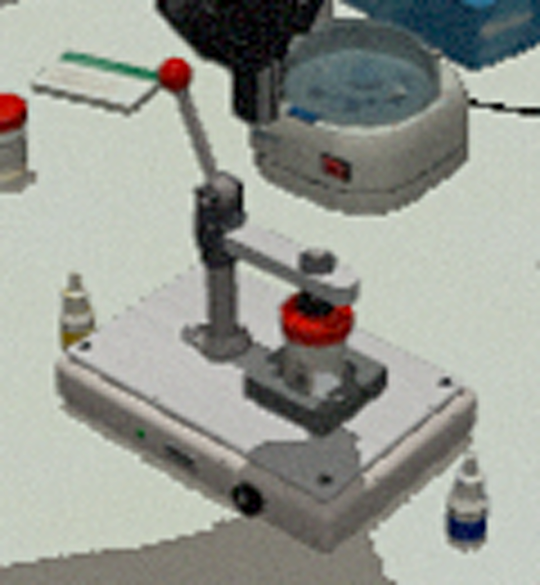

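View pics/wrist9.png

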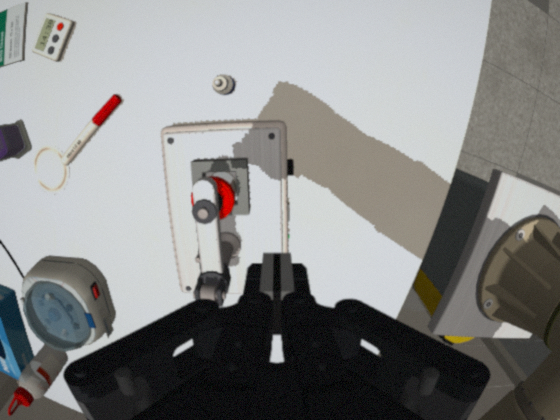

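```bash
python3 - <<'E'
from h import *
T=env.read_camera("top");S=env.read_camera("side")
z=lambda u,v:(u/6+215-.4,v/6+170-.4)
y=lambda u,v:(u/4.5+220-.4,v/4.5+155-.4)
kn=tri([T,S],[z(203,240),y(175,74)]);print("knob",kn, proj(T,kn)-z(203,240))
r=kn[:2]-[.543,.030];print(np.hypot(*r),np.degrees(np.arctan2(r[1],r[0])))
pl=onz(S,y(317,260),.155);r=pl[:2]-[.543,.030];print("plunger side",pl,np.hypot(*r),np.degrees(np.arctan2(r[1],r[0])))
pl=onz(S,y(131,268),.155)
# strap hinge side view
print("hinge side",onz(S,y(222,188),.167))
p=env.get_state()["tcp_pos"];print(proj(S,p),proj(S,p+[0,0,.03]),"seen",y(257,118))
E
```

```text
knob [0.53689396 0.06404674 0.23812189] [-0.04658373  0.09148549]
0.034589945222709834 100.16749498529126
plunger side [ 0.5595279  -0.05374114  0.155     ] 0.08535660172315722 -78.8350919719747
hinge side [0.54806367 0.03186782 0.167     ]
[276.55271253 193.94554802] [276.4205658  183.47400249] seen (276.7111111111111, 180.82222222222222)
```

The strap lies straight over the lid, with the knob measured at (0.536, 0.064, 0.238), which fits 80 mm at ~63°. I move the fingertips above the knob.

```bash
python3 -m pendant '[[[-0.92,-0.48,0],0,1],[[-0.92,-0.48,0],0,1],[[-0.92,-0.48,0],0,1],[[-0.92,-0.48,0],0,1],[[-0.92,-0.48,0],0,1],[[-0.92,-0.48,0],0,1],[[-0.92,-0.48,0],0,1],[[0,0,0],0,1]]'
python3 - <<'E'
from h import *
for n in("side","wrist"): cv2.imwrite(f"pics/{n}10.png",env.read_camera(n)["color"])
s=cv2.imread("pics/side10.png")[125:235,210:310];w=cv2.imread("pics/wrist10.png")
cv2.imwrite("pics/s10.png",np.hstack([cv2.convertScaleAbs(cv2.resize(s,(382,420),interpolation=cv2.INTER_CUBIC),alpha=1.4),w[:,80:490]]))
E
```

```text
clock: 15.62
tcp_pos: [0.5344, 0.0626, 0.2484]
orientation: [0.0, 0.783, -0.622, -0.001]
wrist_force: [0.7, 0.3, 0.0]
finger_gap: -0.0002
```

View pics/s10.png

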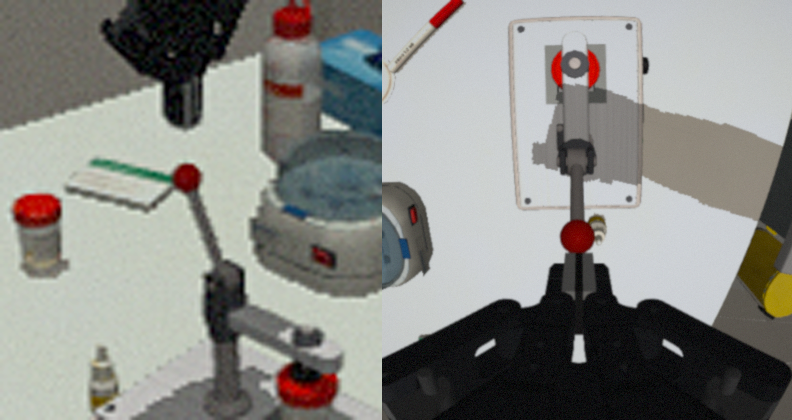

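The fingertips stand centred over the knob (side zoom (183,127) over (187,163), about 30 mm clear), in line with the lever. I push down along the knob's arc, starting with half.

```bash
python3 -m pendant '[[[0,0,0.65],0,1],[[0,0,0.65],0,1],[[-0.33,0,0.35],0,1],[[-0.33,0,0.35],0,1],[[-0.25,0,0.25],0,1],[[-0.25,0,0.25],0,1],[[0,0,0],0,1]]'
python3 - <<'E'
from h import *
for n in("side","wrist"): cv2.imwrite(f"pics/{n}11.png",env.read_camera(n)["color"])
s=cv2.imread("pics/side11.png")[125:235,210:310];w=cv2.imread("pics/wrist11.png")
cv2.imwrite("pics/s11.png",np.hstack([cv2.convertScaleAbs(cv2.resize(s,(382,420),interpolation=cv2.INTER_CUBIC),alpha=1.4),w[:,80:490]]))
E
```

```text
clock: 16.6
tcp_pos: [0.5297, 0.0879, 0.202]
orientation: [-0.004, 0.783, -0.622, -0.001]
wrist_force: [-4.3, 10.7, 13.3]
finger_gap: -0.0003
```

View pics/s11.png

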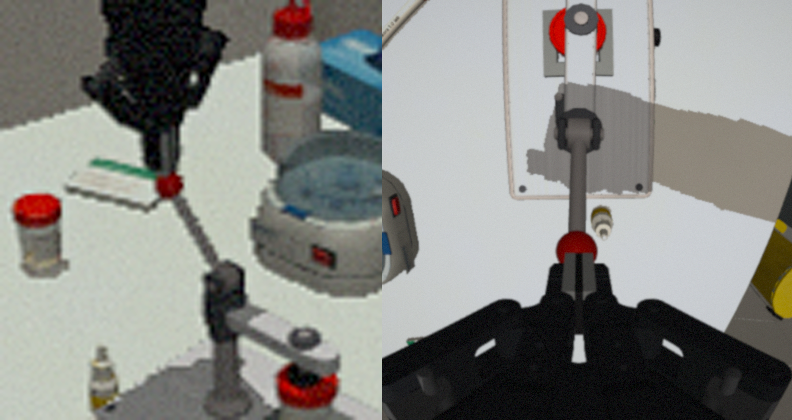

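The finger has run ahead of the knob and is now on its outer top edge: tip (163,170), knob (170,183), with an outward reaction of 11 N. I lift off, shift inward, and resume.

```bash
python3 -m pendant '[[[0,0,-0.6],0,1],[[0.4,0,-0.2],0,1],[[0.45,0,0],0,1],[[0,0,0],0,1]]'
python3 - <<'E'
from h import *
S=env.read_camera("side");cv2.imwrite("pics/side12.png",S["color"]);cv2.imwrite("pics/wrist12.png",env.read_camera("wrist")["color"])
s=cv2.imread("pics/side12.png")[125:235,210:310];w=cv2.imread("pics/wrist12.png")
cv2.imwrite("pics/s12.png",np.hstack([cv2.convertScaleAbs(cv2.resize(s,(382,420),interpolation=cv2.INTER_CUBIC),alpha=1.4),w[:,80:490]]))
for e in (40,45,50,55,60):
    a=np.radians(e);print(e,(proj(S,np.array([.543-.24*.08*np.cos(a),.03+.97*.08*np.cos(a),.167+.08*np.sin(a)]))-[210,125])*3.82)
E
```

```text
clock: 17.2
tcp_pos: [0.5334, 0.0664, 0.215]
orientation: [0.0, 0.782, -0.624, -0.0]
wrist_force: [-0.8, 0.3, 0.2]
finger_gap: -0.0
40 [158.45654881 189.125926  ]
45 [162.68865381 185.03949572]
50 [167.40819232 181.60823187]
55 [172.58583969 178.86847016]
60 [178.18766713 176.8519919 ]
```

View pics/s12.png

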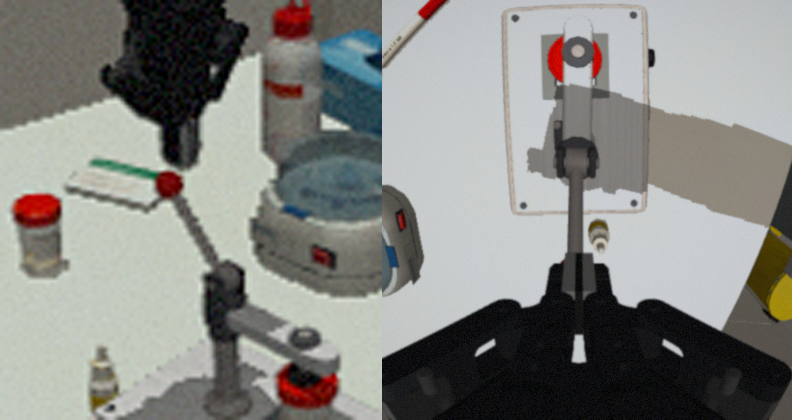

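```bash
python3 -m pendant '[[[-0.4,0,0.2],0,1],[[-0.28,0,0.37],0,1],[[-0.28,0,0.37],0,1],[[-0.2,0,0.32],0,1],[[-0.2,0,0.32],0,1],[[0,0,0],0,1]]'
python3 - <<'E'
from h import *
S=env.read_camera("side");cv2.imwrite("pics/side13.png",S["color"]);cv2.imwrite("pics/wrist13.png",env.read_camera("wrist")["color"])
s=cv2.imread("pics/side13.png")[125:235,210:310];w=cv2.imread("pics/wrist13.png")
cv2.imwrite("pics/s13.png",np.hstack([cv2.convertScaleAbs(cv2.resize(s,(382,420),interpolation=cv2.INTER_CUBIC),alpha=1.4),w[:,80:490]]))
for e in (0,10,20,30,40):
    a=np.radians(e);print(e,(proj(S,np.array([.543-.24*.08*np.cos(a),.03+.97*.08*np.cos(a),.167+.08*np.sin(a)]))-[210,125])*3.82)
E
```

```text
clock: 18.05
tcp_pos: [0.5269, 0.0953, 0.1838]
orientation: [-0.0, 0.783, -0.622, -0.0]
wrist_force: [-1.2, 0.2, 0.2]
finger_gap: -0.0002
0 [144.19242169 239.97449706]
10 [144.37319927 224.93448189]
20 [146.82944413 211.16868932]
30 [151.54899227 199.09957428]
40 [158.45654881 189.125926  ]
```

View pics/s13.png

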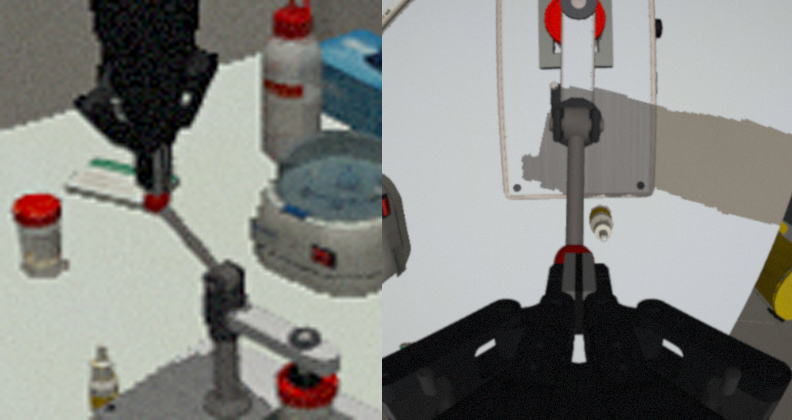

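The lever now follows well (knob ~(155,203), about 28° above level). I continue down.

```bash
python3 -m pendant '[[[-0.15,0,0.33],0,1],[[-0.12,0,0.33],0,1],[[-0.08,0,0.35],0,1],[[-0.05,0,0.35],0,1],[[-0.02,0,0.3],0,1],[[0,0,0],0,1]]'
python3 - <<'E'
from h import *
S=env.read_camera("side");cv2.imwrite("pics/side14.png",S["color"]);cv2.imwrite("pics/wrist14.png",env.read_camera("wrist")["color"])
s=cv2.imread("pics/side14.png")[125:235,210:310];w=cv2.imread("pics/wrist14.png")
cv2.imwrite("pics/s14.png",np.hstack([cv2.convertScaleAbs(cv2.resize(s,(382,420),interpolation=cv2.INTER_CUBIC),alpha=1.4),w[:,80:490]]))
E
```

```text
clock: 18.9
tcp_pos: [0.5249, 0.1018, 0.1499]
orientation: [0.001, 0.782, -0.623, -0.0]
wrist_force: [-0.3, 0.3, -0.7]
finger_gap: 0.0001
```

View pics/s14.png

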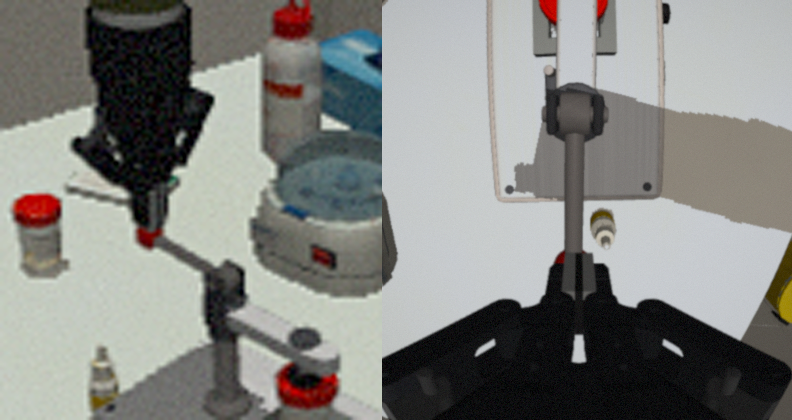

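```bash
python3 -m pendant '[[[0,0,0.2],0,1],[[0,0,0.15],0,1],[[0,0,0],0,1]]'; python3 -m pendant '[[[0,0,0.15],0,1],[[0,0,0],0,1]]'
```

```text
clock: 19.38
tcp_pos: [0.5254, 0.1025, 0.144]
orientation: [-0.0, 0.782, -0.623, 0.0]
wrist_force: [-0.6, 2.2, 3.2]
finger_gap: 0.0003
clock: 19.62
tcp_pos: [0.5264, 0.1027, 0.1432]
orientation: [-0.002, 0.782, -0.623, 0.001]
wrist_force: [-3.3, 1.4, 13.6]
finger_gap: -0.0001
```

The lever is at its stop (13.6 N, travel ended). I retract straight up and check.

```bash
python3 -m pendant '[[[0,0,0.05],0,1],[[0,0,0],0,1],[[0,0,-0.5],0,1],[[0,0,-1],0,1],[[0,0,-1],0,1],[[0,0,-1],0,1],[[0,0,-1],0,1],[[-1,1,-1],0,1],[[-1,1,0],0,1],[[-1,1,0],0,1],[[-1,1,0],0,1],[[-1,1,0],0,1]]'
python3 -m pendant '[[[-1,1,0],0,1],[[-1,1,0],0,1],[[-1,1,0],0,1],[[-1,1,0],0,1],[[0,0,0],0,1],[[0,0,0],0,1]]'
python3 - <<'E'
from h import *
for n in("side","wrist","top"): cv2.imwrite(f"pics/{n}15.png",env.read_camera(n)["color"])
t=cv2.imread("pics/top15.png")[170:260,215:345]
cv2.imwrite("pics/t15.png",cv2.convertScaleAbs(cv2.resize(t,None,fx=6,fy=6,interpolation=cv2.INTER_CUBIC),alpha=1.4))
s=cv2.imread("pics/side15.png")[155:285,220:340]
cv2.imwrite("pics/s15.png",cv2.convertScaleAbs(cv2.resize(s,None,fx=4.5,fy=4.5,interpolation=cv2.INTER_CUBIC),alpha=1.4))
E
```

```text
clock: 21.12
tcp_pos: [0.4046, 0.1774, 0.2495]
orientation: [0.0, 0.782, -0.623, 0.0]
wrist_force: [0.7, 1.1, 0.6]
finger_gap: -0.0002
clock: 21.88
tcp_pos: [0.3101, 0.2372, 0.2497]
orientation: [-0.0, 0.782, -0.623, 0.0]
wrist_force: [0.3, -0.1, 0.1]
finger_gap: 0.0001
```

View pics/t15.png

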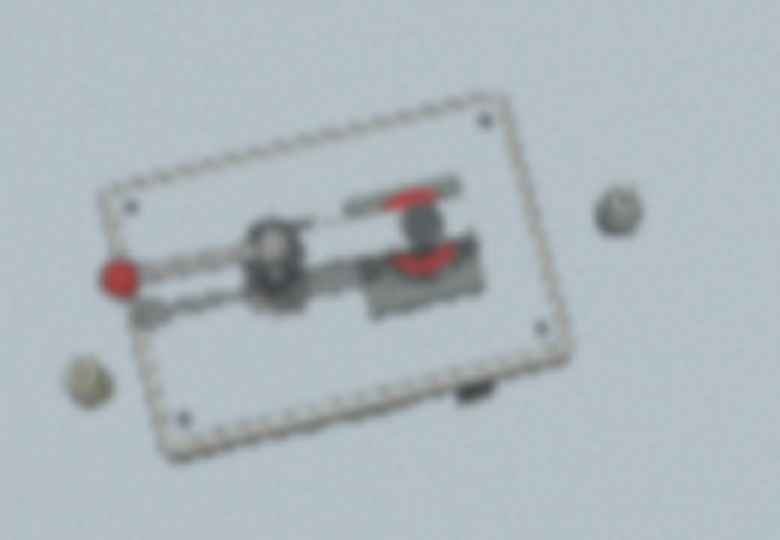

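View pics/s15.png

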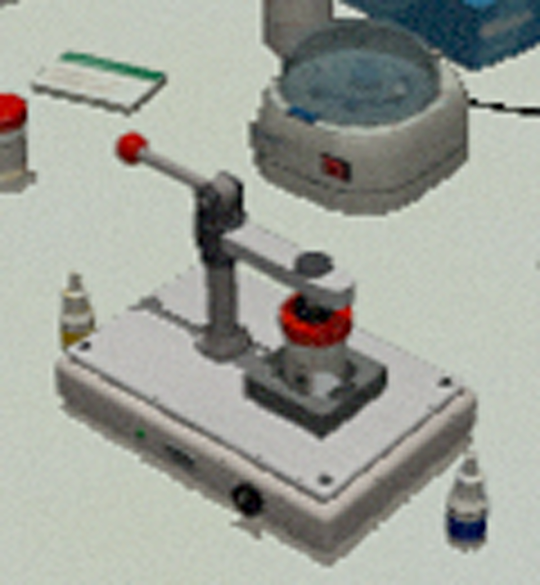

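View pics/wrist15.png

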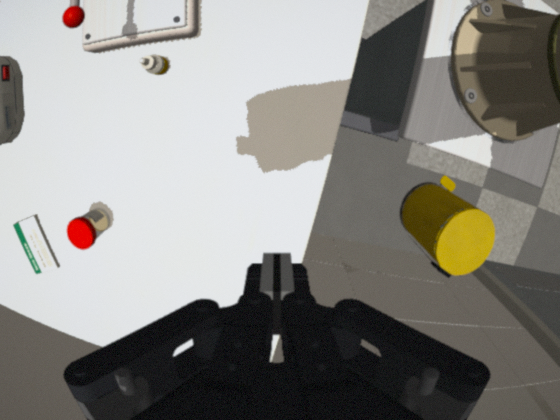

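```bash
python3 - <<'E'
from h import *
T=env.read_camera("top");S=env.read_camera("side")
z=lambda u,v:(u/6+215-.4,v/6+170-.4)
y=lambda u,v:(u/4.5+220-.4,v/4.5+155-.4)
kn=tri([T,S],[z(119,279),y(131,149)]);pl=onz(T,z(422,224),.150)
print("knob",kn,"elev",np.degrees(np.arcsin((kn[2]-.167)/.08)),"pl",pl)
b=lambda d:np.degrees(np.arctan2(d[1],d[0]))
piv=np.array([.543,.03])
print("strap bearing knob->plunger",b(pl[:2]-kn[:2]),np.linalg.norm(pl[:2]-kn[:2]),"piv->pl",b(pl[:2]-piv),"piv->knob",b(kn[:2]-piv)-180)
c=[onz(T,z(*p),.048) for p in [(105,188),(503,95),(572,355),(170,458)]]
print("edges",b(c[1]-c[0]),b(c[2]-c[3]))
s=[onz(T,z(*p),.048) for p in[(131,206),(485,120),(183,418),(542,328)]]
print("screws",b(s[1]-s[0]),b(s[3]-s[2]))
a,b2=cv2.imread("pics/top0.png"),T["color"]
for (u,v) in [(318,205),(230,234),(157,211),(390,225)]:
    print(cv2.absdiff(a,b2)[v-12:v+12,u-12:u+12].max())
E
```

```text
knob [0.52920909 0.11054465 0.16411303] elev -2.0680892525146586 pl [ 0.5606127  -0.04775708  0.15      ]
strap bearing knob->plunger -78.7794463079361 0.16138657031676318 piv->pl -77.23733556143775 piv->knob -80.28399574528792
edges -76.7117223929547 -75.81336159618314
screws -76.22665566795288 -76.06933481043946
5
48
4
5
```

The lever is level (−2°±3) and the bystanders are unmoved. The strap bearing reads −78.8°, against the mixer's −76.2°, which would be ~0.045 rad. That is inside the 0.08 limit but close to my measurement error. Time allows a check by touch, so I go back to the strap's front side and press it gently against its stop.

```bash
python3 -m pendant '[[[0.97,-0.32,0],0,1],[[0.97,-0.32,0],0,1],[[0.97,-0.32,0],0,1],[[0.97,-0.32,0],0,1],[[0.97,-0.32,0],0,1],[[0.97,-0.32,0],0,1],[[0.97,-0.32,0],0,1],[[0.97,-0.32,0],0,1],[[0.97,-0.32,0],0,1],[[0.97,-0.32,0],0,1],[[0.97,-0.32,0],0,1],[[0.97,-0.32,0],0,1]]'
python3 -m pendant '[[[0.97,-0.3,0],0,1],[[0.97,-0.3,0],0,1],[[0.97,-0.3,0],0,1],[[0.97,-0.3,0],0,1],[[0.97,-0.3,0],0,1],[[0.97,-0.3,0],0,1],[[0,0,0],0,1],[[0,0,0],0,1]]'
python3 - <<'E'
from h import *
cv2.imwrite("pics/wrist16.png",env.read_camera("wrist")["color"])
E
```

```text
clock: 23.62
tcp_pos: [0.4371, 0.0266, 0.2496]
orientation: [0.0, 0.782, -0.623, -0.0]
wrist_force: [-1.0, -0.4, 0.1]
finger_gap: -0.0002
clock: 24.62
tcp_pos: [0.4975, -0.0776, 0.2496]
orientation: [-0.0, 0.782, -0.623, -0.0]
wrist_force: [-0.5, -0.9, -0.5]
finger_gap: 0.0003
```

View pics/wrist16.png

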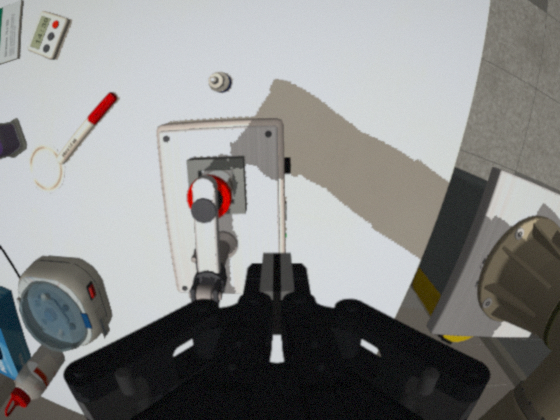

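From nearly the same viewpoint the strap end and plunger sit at the same pixels as before the lever push (~(204,208) vs (204,210)), so the strap has hardly moved. I make a gentle touch to confirm.

```bash
python3 -m pendant '[[[0,0,1],0,1],[[0,0,1],0,1],[[0,0,1],0,1],[[0,0,1],0,1],[[0,0,1],0,1],[[0,0,1],0,1],[[0,0,1],0,1],[[0,0,0.5],0,1],[[0,-0.8,0],0,1],[[0,-0.8,0],0,1],[[0,-0.3,0],0,1],[[0,0,0],0,1]]'
python3 -m pendant '[[[0,-0.15,0],0,1],[[0,-0.15,0],0,1],[[0,0,0],0,1]]'
```

```text
clock: 26.18
tcp_pos: [0.5356, -0.069, 0.1]
orientation: [-0.0, 0.782, -0.623, 0.0]
wrist_force: [0.0, -0.4, -0.7]
finger_gap: 0.0002
clock: 26.55
tcp_pos: [0.54, -0.0681, 0.0998]
orientation: [0.0, 0.782, -0.623, -0.0]
wrist_force: [-3.4, -1.2, 1.6]
finger_gap: 0.0001
```

```bash
python3 -m pendant '[[[0,-0.15,0],0,1],[[0,0,0],0,1]]';python3 -m pendant '[[[0,-0.1,0],0,1],[[0,0,0],0,1]]'
```

```text
clock: 26.8
tcp_pos: [0.5426, -0.0677, 0.0997]
orientation: [0.001, 0.782, -0.623, -0.0]
wrist_force: [-4.9, -3.8, 2.9]
finger_gap: 0.0002
clock: 27.05
tcp_pos: [0.5427, -0.0677, 0.0996]
orientation: [0.002, 0.782, -0.623, -0.001]
wrist_force: [-9.8, -5.3, 5.4]
finger_gap: 0.0001
```

The strap touches its stop at the same TCP x (0.5427 vs 0.5428), with ~11 N. I retreat and do the final check.

```bash
python3 -m pendant '[[[0,0.5,0],0,1],[[0,1,0],0,1],[[0,1,0],0,1],[[0,1,0],0,1],[[0,0,-1],0,1],[[0,0,-1],0,1],[[0,0,-1],0,1],[[0,0,-1],0,1],[[0,0.5,-1],0,1],[[0,1,-1],0,1],[[0,1,0],0,1],[[0,1,0],0,1]]'
python3 -m pendant '[[[-1,0.3,0],0,1],[[-1,0.3,0],0,1],[[-1,0.3,0],0,1],[[-1,0.3,0],0,1],[[-1,0.3,0],0,1],[[-1,0.3,0],0,1],[[-1,0.3,0],0,1],[[-1,0,0],0,1],[[-1,0,0],0,1],[[0,0,0],0,1],[[0,0,0],0,1]]'
python3 - <<'E'
from h import *
for n in("side","top"): cv2.imwrite(f"pics/{n}17.png",env.read_camera(n)["color"])
t=cv2.imread("pics/top17.png")[170:260,215:345]
s=cv2.imread("pics/side17.png")[155:285,220:340]
t=cv2.resize(t,(430,298),interpolation=cv2.INTER_CUBIC);s=cv2.resize(s,(360,390),interpolation=cv2.INTER_CUBIC)
c=np.zeros((390,790,3),np.uint8);c[:298,:430]=t;c[:,430:]=s
cv2.imwrite("pics/f17.png",cv2.convertScaleAbs(c,alpha=1.4))
E
```

```text
clock: 28.55
tcp_pos: [0.4089, -0.0981, 0.22]
orientation: [-0.001, 0.782, -0.623, 0.001]
wrist_force: [0.2, 0.5, -0.1]
finger_gap: -0.0003
clock: 29.92
tcp_pos: [0.3277, 0.0682, 0.2198]
orientation: [-0.0, 0.783, -0.622, 0.0]
wrist_force: [-1.2, -0.1, 0.4]
finger_gap: -0.0003
```

View pics/f17.png

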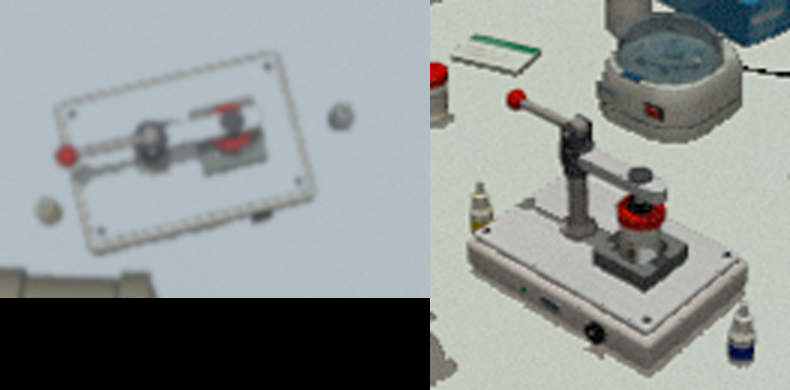

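The final picture shows the strap over the lid, the lever level, the cup in its nest, both droppers standing, and the arm clear.

```bash
python3 -c "
from workcell import env
print(env.hand_in())"
```

```text
the job is handed in; nothing more can be done
None
```

I swung the strap over the cup's lid onto its stop with the closed fingers, then pushed the cam lever fully down. I handed the job in at about 30 s, with no verdict reported.

**Last checks:**
- **Strap:** I checked it by touch after the lever was down. It moved about 2 mm and stopped at the same tool position as before (x 0.5427 against 0.5428), at about 11 N.
- **Lever:** it met its stop at 13.6 N and measured level in the images (−2° ± 3°).
- **Cup and bystanders:** the last picture shows the cup upright in its nest, both droppers standing and the arm clear. I compared the pixels of the two bystander cups and the blue dropper before and after the lever push, and they had not changed. The yellow dropper's patch did change; I put that down to the lever's shadow, since it looks unmoved.
- **Pad force:** I did not measure the pad's force on the lid. It follows only from the lever being fully down.

**What went wrong or disagreed:**
- **TCP height:** the cameras showed the fingertips about 30 mm above the reported TCP. My first swing passed over the strap without touching it, so I worked to the image height after that.
- **First lever push:** the finger ran ahead of the knob and I had to re-seat it.
- **Strap angle in the images:** after the lever push the image bearing put the strap about 0.045 rad off its stop, near my measurement error. That is why I did the touch check.

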